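# Hold a cast sleeve down in a pair of V-blocks

## Task

Lift the copper-coloured cast sleeve up out of the open mould, clear of it, lower it lengthwise into the two V-blocks of the blue fixture, about centred along them, and press it straight down with a firm steady push (about 20 N) so that it bears on both blocks and on both flanks of the V, ready for tack welding. Finish while still holding it pressed there: do not let go or back off. Do not ram it, and leave the other things on the table where they are.

Things in the scene. Friction and masses are not known exactly. Their poses are not given: they have to be found in the camera images.
- sleeve: Copper-coloured round cast sleeve, 24 mm diameter, 160 mm long, 0.2 to 0.33 kg. Origin on its axis at mid length; x runs along the axis (both ends are alike). It lies in the mould's cavity, its axis level with the mould's top face, so that its upper half stands proud.
- mould: Open steel half-mould, bolted down, 200 x 104 mm, top 32 mm above the table. Origin: centre of its underside, z up, x along the cavity, which holds the sleeve with 1 mm play, open above. A tong slot 56 mm wide crosses it along y at mid length (|x| < 28 mm, floor 8 mm above the table): fingers fit there on both sides of the sleeve. Sleeve's axis in it: z = 32 mm.
- v_fixture: Blue plate 176 x 90 x 8 mm, bolted down, with two grey V-blocks in line. Origin: centre of its underside, z up, x along the grooves. Blocks at x = -50 and +50 mm, 45 mm long, tops 48 mm above the table; between them a gap 55 mm wide, floor 8 mm, where fingers fit. 90 degree Vs, 38 mm wide at the top, lowest line at y = 0, z = 29.5 mm. Sleeve seated in both: axis at y = 0, z = 46.5 mm.
- v_block_a: The V-block at the fixture's -x end. Steel, 45 x 50 x 40 mm, fixed to the fixture; origin at the centre of its underside, x along the groove.
- v_block_b: The like V-block at the fixture's +x end; origin at the centre of its underside, x along the groove.
- nut_pot: Bystander: see-through or grey open pot of nuts, 69 mm diameter, 52 mm high, loose. Origin at the centre of its underside.
- tape_measure: Bystander: yellow tape measure, 32 x 72 x 62 mm high, loose. Origin at the centre of its underside.
- gauge_block: Bystander: grey block with dark round holes, 25 x 50 x 70 mm high, loose. Origin at the centre of its underside.
- weld_magnet: Bystander: flat arrow-shaped welding magnet with blue edge, 71 x 100 x 18 mm, loose. Origin at the centre of its underside.
Things that resemble listed ones, but are neither listed nor needed, are in the scene too. Of the things that look like the sleeve, the larger one is meant.

How it is judged (in metres and radians):
On the way:
1. the sleeve is lifted clear of the mould (height (world z) of sleeve above 0.062 m and contact force between sleeve and mould below 0.1 N), for 0.1 s.
At the end, for the whole second after the job is handed in: The sleeve lies in both Vs (axis within 2 mm sideways, 2.5 mm in height, 2 degrees), centred within 12 mm, at rest, touched by the fingers with over 4 N; it presses on each block with over 4 N and on each side of the V (in either block) with over 1.8 N, more than its weight gives (x of sleeve in the frame of v_fixture between -0.012 and 0.012 m and y of sleeve in the frame of v_fixture between -0.002 and 0.002 m and z of sleeve in the frame of v_fixture between 0.0435 and 0.0485 m and angle between the x axis of sleeve and the x axis of v_fixture, either way round below 0.035 rad and contact force between sleeve and the fingers above 4 N and linear speed of sleeve below 0.01 m/s and contact force between sleeve and v_block_a above 4 N and contact force between sleeve and v_block_b above 4 N and (contact force between sleeve and v_block_a_c0 above 1.8 N or contact force between sleeve and v_block_b_c0 above 1.8 N) and (contact force between sleeve and v_block_a_c1 above 1.8 N or contact force between sleeve and v_block_b_c1 above 1.8 N)); the arm keeps its last pose, push and grip.
It fails at once if the sleeve is rammed: over 90 N between it and the fixture (contact force between sleeve and v_fixture above 90 N).
It fails at once if another thing on the table is moved by over 15 mm (distance of any of nut_pot, tape_measure, gauge_block, weld_magnet from where it was at the start of the episode above 0.015 m).
It also fails if it takes over 45 s, if anything falls off the work surface, if the arm or the gripper's body presses on something with over 40 N, if the wrist force passes 120 N, or if a joint passes its speed limit or range.

## Robot

A 6-joint arm with a two-finger parallel gripper is mounted at the origin on a cart in front of the work surface, level with it; the furniture and walls round the work are solid. World frame = base frame: x ahead of the robot, y to its left, z up, the work surface at z = 0. Lengths are in mm, angles in rad, forces in N, time in s.
With the tool pointing down it reaches from about 275 to 750 mm from the base axis. Payload 10.2 kg.
Tool frame: the origin (TCP) lies between the finger pads; the fingertips stand 11 mm ahead of it and the grasp point (between the pads) lies 8 mm behind it; z points along the fingers, y is the line along which they close (so a half turn about z gives the same grasp; the last joint's range is limited). The gripper opens to 85 mm and grips with 20 to 120 N. Pads are 22 mm wide; open, the fingers measure 114 mm over their backs; the gripper's body (76 mm by 85 mm) begins 54 mm behind the grasp point. The pads swing forward as they close: fully open they stand 13 mm farther back than shut.
Start: joints at [0.918, 0.313, 1.498, -0, 1.331, -0.223], TCP at [218.775, 477.251, 242.294] pointing down, gripper open.
Joint ranges: [-2.94, 2.94], [-0.97, 2.17], [0.19, 2.56], [-1.23, 4.37], [0.02, 3.11], [-2.88, 2.88]. Speed limits (rad/s): [2.39, 2.39, 3.01, 3.14, 3.14, 3.14].

## Interface

Orientations are given as a unit quaternion [w, x, y, z].
In Python, from rig import sense, eyes, finish_job gives the robot as it stands.
- The arm moves only by the shell command python3 -m jog 'ROWS' [FORCE]. ROWS is JSON, a list of rows, each a list of 7 numbers: the shift along the tool's x, y, z in m, then the turn, a rotation vector about the tool's x, y, z in rad, then the finger opening in m, from 0 to 0.0854. In form: [[dx, dy, dz, rx, ry, rz, gripper], ...]. A call has 1 to 5 rows; each row shifts and turns the commanded pose from where the row before left it, along the tool's axes as they then stand; what a row does not reach is not made up. A row lasts 1/10 s, in which the tool goes at most 50 mm and 8.59 degrees, less where a joint would pass 70% of its speed; a pose out of reach is approached as far as the arm can. A call is refused whole if a number of a shift passes 0.05 or a number of a turn 0.15, either way. A call with a gripper value outside its range is refused whole. The fingers move at their own pace and stop on an object; FORCE is the grip in N (left out, the last holds). Time passes only in rows, so rows that do not move let the fingers close. It gives the time, the measured TCP pose, the force, the opening and the grip force at its end, in the units of the state.
- sense(): the state, without advancing time (a new reading comes with each control period).
- eyes.capture(name): name is "scene" or "top" or "wrist"; returns the picture (400x640x3 uint8, red, green, blue); there is no depth.
- eyes.calibration(name): a dict with "fx", "fy", "cx", "cy" (pixels), "cam_to_world" (4x4, takes a point from camera to world coordinates); the wrist camera has in their place "mount" (4x4, takes a point from camera to tool coordinates, whose origin is the TCP and whose axes are the flange's). Camera axes: x right, y down, z forward; pixel columns grow to the right and rows downward; lengths in mm; the calibration is good to about 2 mm. A picture is of the moment at which its call begins: read the wrist's pose just before it. calibration takes no time and is no camera call.
- finish_job(): hands the job in; it is judged then, once.
The state is a dict: "time_s": time; "joints": joint angles; "dq": joint speeds; "tau": joint torques, N m; "eef_pos": TCP position; "ee_rot": TCP orientation; "force": force on the tool from outside, world axes, zero at the start; "wrist_torque": the same for the moment, N m; "grip_width": opening from 0.0 (shut) to 1.0 (fully open); "grip_force": force on a finger pad.
Only numpy, scipy, OpenCV 4.12 (cv2) and the standard library are available. Lean on these libraries where they do the work, as an engineer would, in place of code of your own. Each camera call takes 0.05 s, during which the arm holds its last target. There are 200 camera calls.

## Working session

There is one attempt and no reset: what is moved stays moved. The work goes in short steps, Python scripts to look and compute and a shell command to move; the robot and the scene stay as the last step left them, time stands still between calls to the robot, and variables do not carry over. Pictures are saved under pics/ and viewed, at most 10 in all, crops included, and the job is handed in when it is done.

```bash
mkdir -p pics; ls
python3 - <<'E'
from rig import sense, eyes
import cv2, numpy as np
s=sense(); print({k:np.round(s[k],3).tolist() for k in s})
for n in ("scene","top"):
    im=eyes.capture(n); cv2.imwrite(f"pics/{n}0.png",im[:,:,::-1])
    c=eyes.calibration(n); print(n,c["fx"],c["fy"],c["cx"],c["cy"],np.round(c["cam_to_world"],4).tolist())
c=eyes.calibration("wrist"); print(c["fx"],c["cx"],c["cy"],np.round(c["mount"],4).tolist())
E
```

```text
pics
{'time_s': 0.0, 'joints': [0.918, 0.313, 1.498, 0.0, 1.331, -0.223], 'dq': [-0.002, -0.001, -0.002, 0.001, 0.0, -0.0], 'tau': [0.0, -41.225, -25.976, -0.0, 0.004, 0.0], 'eef_pos': [218.598, 477.04, 241.733], 'ee_rot': [-0.0, 0.213, 0.977, -0.001], 'force': [0.143, -0.266, 0.176], 'wrist_torque': [-0.048, -0.018, -0.047], 'grip_force': 0.0, 'grip_width': 1.006}
scene 411.0388798507982 411.0388798507982 326.1194312600055 196.89430609072392 [[0.6939, -0.5184, 0.4998, 36.2302], [-0.7198, -0.5198, 0.4601, -525.7545], [0.0213, -0.679, -0.7339, 859.7683], [0.0, 0.0, 0.0, 1.0]]
top 367.07272736233864 367.07272736233864 324.20440819524754 198.77870626032282 [[-0.007, -0.9784, 0.2065, 359.9855], [-1.0, 0.0057, -0.0071, -4.1742], [0.0058, -0.2065, -0.9784, 1129.4391], [0.0, 0.0, 0.0, 1.0]]
335.1968744317419 317.1766817478551 203.41419713064133 [[-0.0004, -0.9478, -0.3189, 81.1119], [1.0, -0.0006, 0.0004, 0.7246], [-0.0006, -0.3189, 0.9478, -130.0521], [0.0, 0.0, 0.0, 1.0]]
```

View pics/scene0.png

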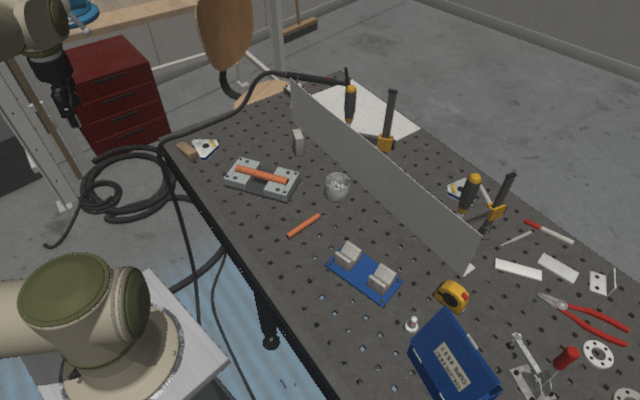

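View pics/top0.png

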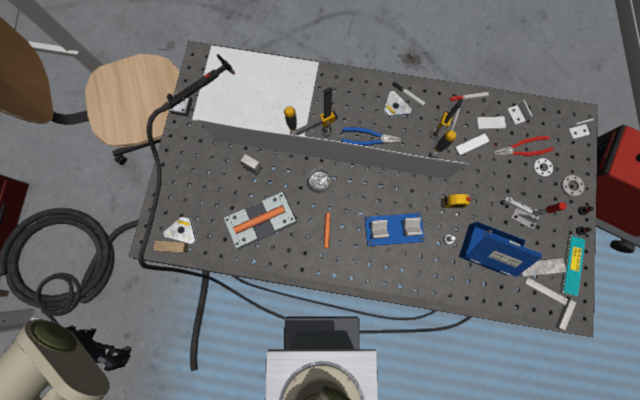

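The scene view shows a copper rod lying in the grey mould at (262,175), a smaller loose copper rod at (304,225), and the blue fixture at (364,272). In the top view these are at (259,219), (327,230) and (395,229).

Candidates for the sleeve are the rod in the mould, top (259,219), and the loose rod, top (327,230). I choose the one in the mould because it is larger. The blue box, top (500,250), and the teal level, top (575,265), are not the fixture.

```bash
cat > h.py <<'E'
import numpy as np, cv2
from rig import sense, eyes
from scipy.spatial.transform import Rotation as R
def tool(s):
    q=s["ee_rot"]; T=np.eye(4); T[:3,:3]=R.from_quat([q[1],q[2],q[3],q[0]]).as_matrix(); T[:3,3]=s["eef_pos"]; return T
def cam(n,s=None):
    c=eyes.calibration(n)
    return c, (tool(s)@np.array(c["mount"]) if n=="wrist" else np.array(c["cam_to_world"]))
def ray(c,T,p):
    d=T[:3,:3]@np.array([(p[0]-c["cx"])/c["fx"],(p[1]-c["cy"])/c["fy"],1.0]); return T[:3,3],d/np.linalg.norm(d)
def onz(c,T,p,z):
    o,d=ray(c,T,p); return o+d*(z-o[2])/d[2]
def cross(*rays):
    A=sum(np.eye(3)-np.outer(d,d) for o,d in rays); b=sum((np.eye(3)-np.outer(d,d))@o for o,d in rays); return np.linalg.solve(A,b)
def blobs(im,kind,amin=60):
    h=cv2.cvtColor(im,cv2.COLOR_RGB2HSV)
    lo,hi={"cu":((5,110,90),(16,255,255)),"blue":((104,140,50),(122,255,255))}[kind]
    m=cv2.morphologyEx(cv2.inRange(h,lo,hi),cv2.MORPH_CLOSE,np.ones((3,3)))
    cs,_=cv2.findContours(m,cv2.RETR_EXTERNAL,cv2.CHAIN_APPROX_NONE)
    return sorted([c for c in cs if cv2.contourArea(c)>amin],key=cv2.contourArea,reverse=True)
E
python3 - <<'E'
from h import *
C={}
for n in ("scene","top"):
    im=cv2.cvtColor(cv2.imread(f"pics/{n}0.png"),cv2.COLOR_BGR2RGB)
    for k in ("cu","blue"):
        for b in blobs(im,k):
            (x,y),(w,h),a=cv2.minAreaRect(b); print(n,k,round(x,1),round(y,1),round(w,1),round(h,1),round(a,1))
    if n=="top":
        c,T=cam(n)
        for b in blobs(im,"cu")+blobs(im,"blue")[:3]:
            r=cv2.minAreaRect(b); p=cv2.boxPoints(r); print("top box z=30",[onz(c,T,q,30).round(0)[:2].tolist() for q in p])
a=cv2.imread("pics/scene0.png")[140:310,200:420]; b=cv2.imread("pics/top0.png")[180:270,200:440]
a=cv2.resize(a,None,fx=2,fy=2,interpolation=2); b=cv2.resize(b,(600,225),interpolation=2)
o=np.zeros((570,600,3),np.uint8); o[:340,:440]=a; o[345:570]=b; cv2.imwrite("pics/crop0.png",o)
E
```

```text
scene cu 235.4 32.1 31.6 68.9 13.6
scene cu 260.9 174.4 52.9 7.5 14.0
scene cu 303.1 224.9 5.5 38.6 56.3
scene blue 449.4 366.5 104.4 64.2 55.0
scene blue 363.5 272.6 73.5 33.4 35.9
top cu 258.6 219.3 7.5 53.7 66.0
top cu 326.6 230.0 5.4 34.2 2.7
top blue 502.3 252.3 73.8 38.7 20.9
top blue 393.9 229.0 28.7 57.1 85.6
top blue 362.1 130.5 38.5 5.5 9.7
top blue 362.0 141.8 40.1 4.6 1.6
top box z=30 [[508.0, 264.0], [574.0, 118.0], [552.0, 108.0], [487.0, 254.0]]
top box z=30 [[445.0, -8.0], [549.0, -13.0], [548.0, -30.0], [445.0, -24.0]]
top box z=30 [[412.0, -417.0], [520.0, -468.0], [440.0, -667.0], [335.0, -612.0]]
top box z=30 [[535.0, -133.0], [548.0, -307.0], [461.0, -308.0], [449.0, -137.0]]
top box z=30 [[816.0, -73.0], [834.0, -76.0], [812.0, -196.0], [793.0, -193.0]]
```

View pics/crop0.png

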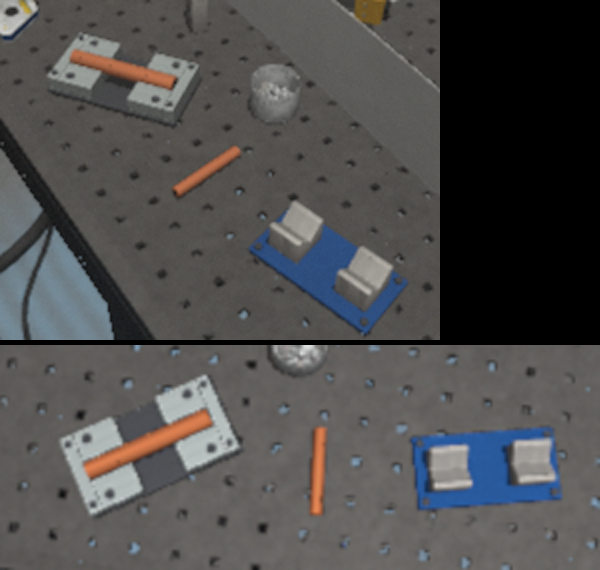

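The crop confirms the choice: the larger sleeve lies in the mould, and the smaller loose rod is a decoy. The fixture has two grey blocks on a blue plate. I will move above the mould and measure closer there.

```bash
python3 - <<'E'
from h import *
S,T=cam("scene"),cam("top")
print("sleeve",cross(ray(*S,(260.9,174.4)),ray(*T,(258.6,219.3))).round(1))
print("plate",cross(ray(*S,(363.5,272.6)),ray(*T,(393.9,229))).round(1))
E
python3 -m jog '[[-0.04,-0.0135,0.007,0,0,0,0.0854],[-0.04,-0.0135,0.007,0,0,0,0.0854],[-0.04,-0.0135,0.007,0,0,0,0.0854],[-0.04,-0.0135,0.007,0,0,0,0.0854],[-0.04,-0.0135,0.007,0,0,0,0.0854]]'
python3 -m jog '[[-0.04,-0.0135,0.007,0,0,0,0.0854],[-0.04,-0.0135,0.007,0,0,0,0.0854],[-0.04,-0.0135,0.007,0,0,0,0.0854],[-0.04,-0.0135,0.007,0,0,0,0.0854],[-0.04,-0.0135,0.007,0,0,0,0.0854]]'
python3 -m jog '[[0,0,0,0,0,0.143,0.0854],[0,0,0,0,0,0.143,0.0854],[0,0,0,0,0,0.143,0.0854],[0,0,0,0,0,0.143,0.0854],[0,0,0,0,0,0.143,0.0854]]'
python3 - <<'E'
from h import *
s=sense(); im=eyes.capture("wrist"); cv2.imwrite("pics/w1.png",im[:,:,::-1])
print(s["time_s"],np.round(s["eef_pos"],1),tool(s)[:3,:3].round(3).tolist())
import pickle; pickle.dump(s,open("pics/w1.pkl","wb"))
c,T=cam("wrist",s)
for b in blobs(im,"cu"):
    r=cv2.minAreaRect(b); print(r,[onz(c,T,q,32).round(1)[:2].tolist() for q in cv2.boxPoints(r)])
E
```

```text
sleeve [529.5 185.9  33.4]
plate [ 501.7 -227.     4.7]
time_s: 0.6
eef_pos: [373.3, 331.2, 206.8]
ee_rot: [-0.0, 0.213, 0.977, -0.0]
force: [-0.2, 1.1, 1.0]
grip_width: 0.999
grip_force: 0.0
time_s: 1.1
eef_pos: [527.1, 186.4, 171.7]
ee_rot: [-0.0, 0.213, 0.977, -0.0]
force: [0.5, 0.7, 0.6]
grip_width: 1.002
grip_force: 0.0
time_s: 1.6
eef_pos: [525.9, 187.8, 171.9]
ee_rot: [-0.0, 0.544, 0.839, -0.0]
force: [-0.4, -0.4, 0.3]
grip_width: 0.996
grip_force: 0.0
1.6 [525.9 187.8 171.9] [[-0.408, 0.913, -0.001], [0.913, 0.408, -0.0], [0.0, -0.001, -1.0]]
((320.5, 192.5), (185.0, 29.0), 90.0) [[488.5, 253.4], [508.9, 262.5], [578.1, 114.2], [553.6, 103.2]]
((235.1206817626953, 351.4482727050781), (58.49403381347656, 15.598408699035645), 21.801406860351562) [[490.6, -3.5], [490.3, 15.5], [548.3, 12.5], [549.6, -7.0]]
```

View pics/w1.png

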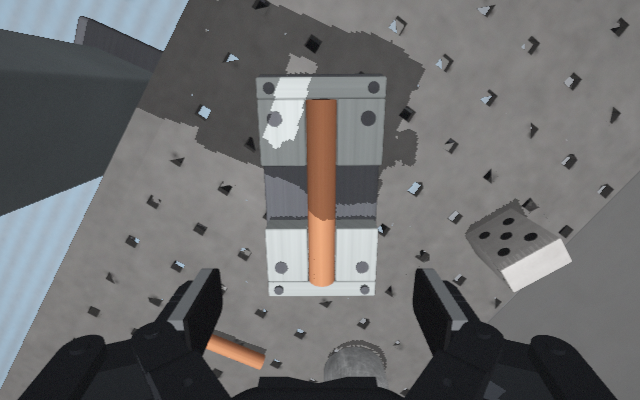

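The wrist view shows the sleeve vertical at columns 306–336 and rows 100–286, lined up with the tool x axis. The slot is at rows 165–225, and the gauge block at (517,245) is clear of the fingers. After correcting for parallax, the sleeve centre is at tool x −3 and y +3.5, which agrees with the two-view result. Descending now.

```bash
python3 -m jog '[[-0.003,0.0035,0.02,0,0,0,0.06],[0,0,0.025,0,0,0,0.06],[0,0,0.025,0,0,0,0.06],[0,0,0.02,0,0,0,0.06],[0,0,0.015,0,0,0,0.06]]'
python3 -m jog '[[0,0,0.01,0,0,0,0.06],[0,0,0.01,0,0,0,0.06],[0,0,0.01,0,0,0,0.06],[0,0,0.007,0,0,0,0.06],[0,0,0.004,0,0,0,0.06]]'
python3 - <<'E'
from h import *
im=eyes.capture("wrist"); cv2.imwrite("pics/w2.png",im[:,:,::-1])
print(sense())
E
```

```text
time_s: 2.15
eef_pos: [529.9, 186.5, 65.6]
ee_rot: [-0.001, 0.54, 0.841, -0.001]
force: [-0.6, 0.1, 0.4]
grip_width: 0.704
grip_force: 0.0
time_s: 2.65
eef_pos: [530.5, 186.6, 25.8]
ee_rot: [-0.0, 0.542, 0.841, -0.0]
force: [-0.2, -0.6, 0.9]
grip_width: 0.705
grip_force: 0.0
{'time_s': 2.7, 'joints': array([ 1.29851027e-01,  6.51157166e-01,  1.60100885e+00,  1.09536705e-05,
        8.90340461e-01, -2.96376884e-01]), 'dq': array([ 0.00033007, -0.01250745, -0.0031067 , -0.0006085 ,  0.01826033,
        0.0010052 ]), 'tau': array([ 1.54703530e-01, -5.13037634e+01, -2.06330520e+01,  6.33990654e-03,
       -3.01040872e-02, -4.21666307e-03]), 'eef_pos': array([530.28560515, 186.5372885 ,  25.4336228 ]), 'ee_rot': array([-3.51584824e-04,  5.41556558e-01,  8.40664193e-01, -2.91847517e-04]), 'force': array([-0.49894942,  0.16082654, -0.14298888]), 'wrist_torque': array([ 0.00109349,  0.03858985, -0.00945939]), 'grip_force': 0.0, 'grip_width': 0.7027377842806937}
```

View pics/w2.png

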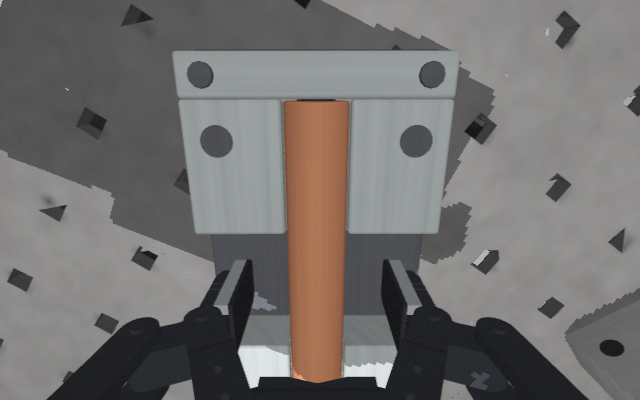

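The wrist view shows the sleeve at columns 289–344, midway between the pads at 252 and 383. The fingers stand in the slot, so I will close.

```bash
python3 -m jog '[[0,0,0.001,0,0,0,0.035],[0,0,0,0,0,0,0.028],[0,0,0,0,0,0,0.02],[0,0,0,0,0,0,0.015],[0,0,0,0,0,0,0.01]]' 30
python3 -m jog '[[0,0,0,0,0,0,0.0],[0,0,0,0,0,0,0.0],[0,0,0,0,0,0,0.0]]' 70
```

```text
time_s: 3.2
eef_pos: [530.8, 186.6, 25.7]
ee_rot: [0.0, 0.542, 0.841, 0.0]
force: [-1.2, 0.1, 4.4]
grip_width: 0.271
grip_force: 29.5
time_s: 3.5
eef_pos: [530.8, 186.6, 25.8]
ee_rot: [0.0, 0.542, 0.841, 0.0]
force: [-1.4, -0.3, 5.6]
grip_width: 0.258
grip_force: 68.2
```

```bash
python3 -m jog '[[0,0,-0.005,0,0,0,0],[0,0,-0.01,0,0,0,0],[0,0,-0.015,0,0,0,0],[0,0,-0.015,0,0,0,0],[0,0,-0.015,0,0,0,0]]'
python3 -m jog '[[0,0,-0.02,0,0,0,0],[0,0,-0.02,0,0,0,0],[0,0,-0.02,0,0,0,0],[0,0,-0.02,0,0,0,0],[0,0,0,0,0,0,0]]'
```

```text
time_s: 4.0
eef_pos: [530.5, 186.6, 86.4]
ee_rot: [0.0, 0.542, 0.841, 0.0]
force: [0.7, 0.1, -2.1]
grip_width: 0.258
grip_force: 68.6
time_s: 4.5
eef_pos: [531.6, 186.8, 168.2]
ee_rot: [0.002, 0.542, 0.841, 0.002]
force: [0.3, 0.4, -2.4]
grip_width: 0.253
grip_force: 68.7
```

The sleeve is lifted and weighs about 2.4 N. I will carry it next to the fixture, offset to the −x side, so the wrist camera can see the Vs.

```bash
python3 -m jog '[[-0.02,-0.017,0,0,0,0,0],[-0.03,-0.0255,0,0,0,0,0],[-0.03,-0.0255,0,0,0,0,0],[-0.03,-0.0255,0,0,0,0,0],[-0.03,-0.0255,0,0,0,0,0]]'
python3 -m jog '[[-0.03,-0.0255,0,0,0,0,0],[-0.03,-0.0255,0,0,0,0,0],[-0.03,-0.0255,0,0,0,0,0],[-0.03,-0.0255,0,0,0,0,0],[-0.03,-0.0255,0,0,0,0,0]]'
python3 -m jog '[[-0.022,-0.018,0,0,0,0,0],[-0.01,-0.01,0,0,0,0.116,0],[0,0,0,0,0,0.116,0],[0,0,0,0,0,0.116,0],[0,0,0,0,0,0,0]]'
python3 - <<'E'
from h import *
s=sense(); im=eyes.capture("wrist"); cv2.imwrite("pics/w3.png",im[:,:,::-1])
import pickle; pickle.dump(s,open("pics/w3.pkl","wb"))
E
```

```text
time_s: 5.0
eef_pos: [478.9, 8.7, 164.5]
ee_rot: [-0.001, 0.542, 0.841, -0.0]
force: [0.3, -1.0, -1.6]
grip_width: 0.258
grip_force: 68.8
time_s: 5.5
eef_pos: [424.9, -180.6, 164.6]
ee_rot: [-0.0, 0.542, 0.841, 0.0]
force: [0.3, 0.4, -0.8]
grip_width: 0.26
grip_force: 68.8
time_s: 6.0
eef_pos: [413.3, -219.9, 164.5]
ee_rot: [-0.001, 0.679, 0.734, 0.0]
force: [0.3, 0.5, -2.3]
grip_width: 0.255
grip_force: 68.8
```

View pics/w3.png

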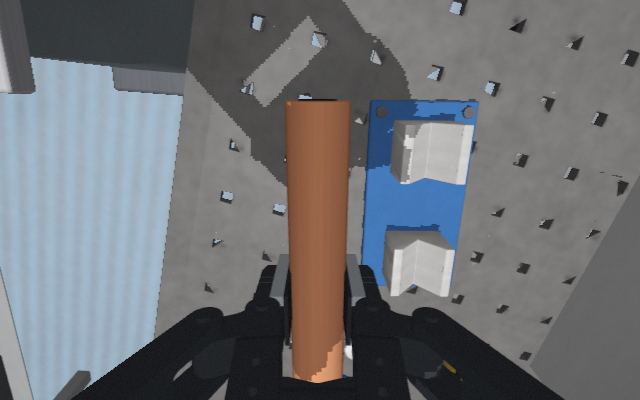

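The wrist view shows the blue plate at columns 363–478 and rows 100–287. The upper block is near (432,152) and the lower block near (420,262). I will enlarge it and fit lines.

Run:
```python
from h import *
import pickle
s=pickle.load(open("pics/w3.pkl","rb")); im=cv2.cvtColor(cv2.imread("pics/w3.png"),cv2.COLOR_BGR2RGB)
c,T=cam("wrist",s); t=tool(s); print(t[:3,:2].round(4).tolist())
h=cv2.cvtColor(im,cv2.COLOR_RGB2HSV); m=cv2.inRange(h,(104,130,40),(124,255,255)); m[:,:352]=0;m[310:]=0
L=[];Rr=[]
for v in range(104,285):
    u=np.flatnonzero(m[v]); 
    if len(u)==0: continue
    L.append((u[0]-.5,v)); Rr.append((u[-1]+.5,v))
def fit(P):
    P=np.array(P,np.float32); return cv2.fitLine(P,cv2.DIST_HUBER,0,0.01,0.01).ravel()
for n,P in (("L",[p for p in L if p[1]<280]),("R",[p for p in Rr if p[1]<118 or 188<p[1]<228])):
    vx,vy,x,y=fit(P); q=[onz(c,T,(x+vx/vy*(v-y),v),8) for v in (105,275)]
    d=q[0]-q[1]; print(n,[a.round(1).tolist() for a in q],np.degrees(np.arctan2(d[1],d[0])).round(2))
o=cv2.resize(im[92:302,356:484],None,fx=2.8,fy=2.8,interpolation=cv2.INTER_CUBIC)
g=cv2.cvtColor(o,cv2.COLOR_RGB2BGR); cv2.imwrite("pics/c3.png",g); print(g.shape)
```

```text
[[-0.0766, 0.9971], [0.9971, 0.0766], [0.001, -0.0009]]
L [[451.6, -145.4, 8.0], [463.0, -303.6, 8.0]] 94.14
R [[540.2, -138.6, 8.0], [550.9, -296.8, 8.0]] 93.88
(588, 358, 3)
```

View pics/c3.png

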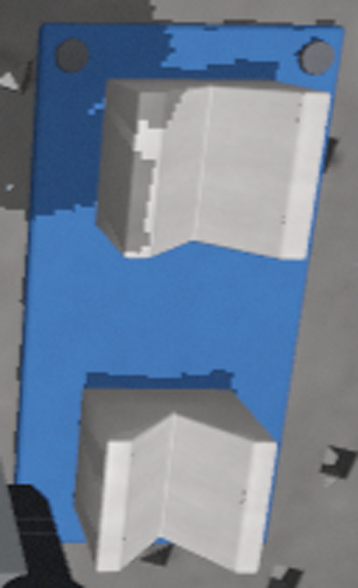

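The crop shows the V bottoms as lines: (210,88)→(195,240) on the upper block and (175,413)→(160,540) on the lower. The inner top-face corners of the blocks are (125,258) and (305,258) on the upper, (108,440) and (275,440) on the lower.

Run:
```python
from h import *
import pickle
s=pickle.load(open("pics/w3.pkl","rb")); c,T=cam("wrist",s); t=tool(s)
u=np.array([np.cos(np.radians(94)),np.sin(np.radians(94))]); n=np.array([u[1],-u[0]])
def f(p,z):
    w=onz(c,T,(356+p[0]/2.8-.5+.18,92+p[1]/2.8-.5+.18),z)[:2]; return (w@n).round(1),(w@u).round(1)
print("valley",[f(p,29.5) for p in ((210,88),(195,240),(175,413),(160,540))])
print("tops",[f(p,48) for p in ((125,258),(305,258),(108,440),(275,440),(132,440),(252,440),(121,572),(238,572))])
print("plate end",[f(p,8) for p in ((40,25),(342,27))])
print("tcp",t[:2,3]@n,t[:2,3]@u)
im=cv2.cvtColor(cv2.imread("pics/w3.png"),cv2.COLOR_BGR2RGB)
# held sleeve: edge midline
h=cv2.cvtColor(im,cv2.COLOR_RGB2HSV); m=cv2.inRange(h,(3,90,40),(18,255,255)); m[:,:270]=0;m[:,365:]=0
z=t[2,3]+8
for v in (110,150,200,250):
    x=np.flatnonzero(m[v]); print(v,x[0],x[-1],(onz(c,T,((x[0]+x[-1])/2,v),z)[:2]@n).round(1))
```

```text
valley [(np.float64(485.3), np.float64(-188.9)), (np.float64(485.8), np.float64(-231.9)), (np.float64(485.6), np.float64(-286.9)), (np.float64(485.4), np.float64(-331.9))]
tops [(np.float64(461.2), np.float64(-232.5)), (np.float64(510.1), np.float64(-232.2)), (np.float64(460.9), np.float64(-287.2)), (np.float64(509.4), np.float64(-286.8)), (np.float64(467.9), np.float64(-287.1)), (np.float64(502.7), np.float64(-286.9)), (np.float64(468.5), np.float64(-331.6)), (np.float64(504.2), np.float64(-331.4))]
plate end [(np.float64(440.7), np.float64(-173.1)), (np.float64(528.9), np.float64(-173.1))]
tcp 396.9085660535806 -248.17776402869927
110 285 350 397.8
150 286 349 397.9
200 288 347 398.0
250 289 345 398.0
```

The measurements agree: V line at n = 485.5, fixture centre at u = −259.7, yaw 94.0°. The held sleeve is at n = 397.9 with its centre near u = −250, already parallel. Next I shift by tool x −10.5 and y +87.5, then lower to just above the blocks and look again.

```bash
python3 -m jog '[[-0.0025,0.0215,0,0,0,0,0],[-0.003,0.022,0,0,0,0,0],[-0.0025,0.022,0,0,0,0,0],[-0.0025,0.022,0,0,0,0,0],[0,0,0,0,0,0,0]]'
python3 -m jog '[[0,0,0.02,0,0,0,0],[0,0,0.025,0,0,0,0],[0,0,0.025,0,0,0,0],[0,0,0.02,0,0,0,0],[0,0,0.01,0,0,0,0]]'
python3 -m jog '[[0,0,0,0,0,0,0],[0,0,0,0,0,0,0]]'
python3 - <<'E'
from h import *
s=sense(); im=eyes.capture("wrist"); sc=eyes.capture("scene")
import pickle; pickle.dump(s,open("pics/w4.pkl","wb")); cv2.imwrite("pics/w4.png",im[:,:,::-1])
t=tool(s);u=np.array([np.cos(np.radians(94)),np.sin(np.radians(94))]); n=np.array([u[1],-u[0]])
print(t[:2,3]@n,t[:2,3]@u,t[2,3],s["force"],s["wrist_torque"])
a=cv2.resize(sc[200:330,290:430,::-1],None,fx=3,fy=3,interpolation=2)
o=np.zeros((400,760,3),np.uint8); o[:390,:420]=a; o[:,425:760]=im[:,150:485,::-1]; cv2.imwrite("pics/c4.png",o)
E
```

```text
time_s: 6.55
eef_pos: [503.2, -223.4, 164.6]
ee_rot: [0.0, 0.677, 0.736, 0.0]
force: [-0.9, -0.6, -2.7]
grip_width: 0.258
grip_force: 69.1
time_s: 7.05
eef_pos: [500.5, -223.1, 63.4]
ee_rot: [-0.002, 0.678, 0.735, -0.0]
force: [0.7, 0.1, -1.7]
grip_width: 0.254
grip_force: 69.1
time_s: 7.25
eef_pos: [501.9, -223.9, 66.1]
ee_rot: [0.001, 0.679, 0.734, 0.0]
force: [0.9, -0.3, -2.4]
grip_width: 0.257
grip_force: 69.1
485.0781109721611 -258.40463395170923 66.0584262183922 [ 0.86621109 -0.31772066 -2.40637825] [-0.01006184 -0.00461854  0.01981719]
```

View pics/c4.png

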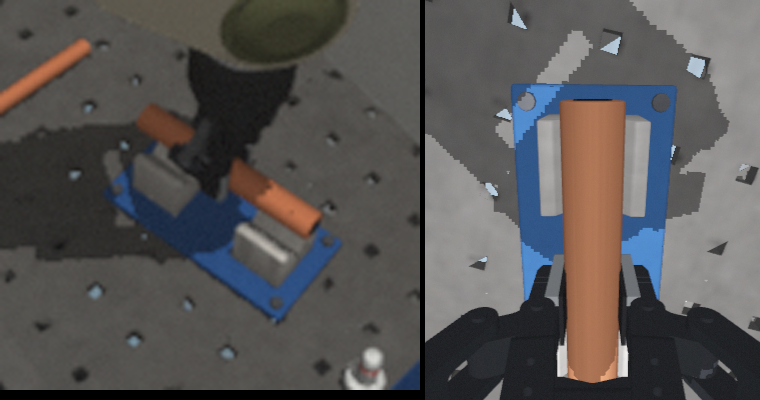

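The sleeve hangs above the Vs, and in the wrist view (right half, offset 275) it lies midway between the block flats at columns 538–650. I will check the offset numerically.

Run:
```python
from h import *
import pickle
s=pickle.load(open("pics/w4.pkl","rb")); im=cv2.cvtColor(cv2.imread("pics/w4.png"),cv2.COLOR_BGR2RGB)
c,T=cam("wrist",s); t=tool(s); h=cv2.cvtColor(im,cv2.COLOR_RGB2HSV)
cu=cv2.inRange(h,(3,90,40),(18,255,255)); bl=cv2.inRange(h,(104,110,30),(124,255,255))
inv=np.linalg.inv(t)
def ty(p,z): return (inv@np.r_[onz(c,T,p,z),1])[:2].round(2)
for v in (110,130,150,170,190,205,225,240):
    x=np.flatnonzero(cu[v,270:365])+270; b=np.flatnonzero(bl[v,215:410])+215
    l=b[b<x[0]]; r=b[b>x[-1]]
    print(v,"sleeve",ty(((x[0]+x[-1])/2,v),t[2,3]+6.5),"plate",ty((b[0]-.5,v),8),ty((b[-1]+.5,v),8),
      "blk" ,ty((l[-1]+.5,v),48),ty((r[0]-.5,v),48))
```

```text
110 sleeve [75.82  1.25] plate [ 72.44 -42.37] [72.4  45.85] blk [ 74.54 -13.05] [74.52 15.5 ]
130 sleeve [68.84  1.43] plate [ 61.8  -42.09] [61.76 45.57] blk [ 66.17 -22.87] [66.14 26.62]
150 sleeve [61.59  1.24] plate [ 50.76 -42.36] [50.72 45.29] blk [ 57.47 -22.89] [57.45 26.21]
170 sleeve [54.05  1.24] plate [ 39.29 -42.64] [39.25 45.57] blk [ 48.44 -23.36] [48.42 26.24]
190 sleeve [46.22  1.23] plate [ 27.36 -42.93] [27.32 45.28] blk [ 39.05 -23.4 ] [39.02 26.27]
205 sleeve [40.14  1.23] plate [ 18.1  -43.01] [18.05 45.34] blk [ 31.76 -23.3 ] [31.73 26.18]
225 sleeve [31.74  1.42] plate [  5.31 -42.72] [ 5.26 45.03] blk [ 21.68 -12.86] [21.67 15.73]
240 sleeve [25.2   1.22] plate [ -4.64 -42.79] [-4.69 45.1 ] blk [ 13.85 -13.08] [13.83 15.47]
```

Sleeve at tool y = 1.25 against 1.2–1.4 for the V line, with about 0.4° of yaw to correct. Lowering gently now.

```bash
python3 -m jog '[[0,0,0.003,0,0,0.006,0],[0,0,0.005,0,0,0,0],[0,0,0.005,0,0,0,0],[0,0,0.004,0,0,0,0],[0,0,0.003,0,0,0,0]]'
python3 -m jog '[[0,0,0.001,0,0,0,0],[0,0,0.001,0,0,0,0],[0,0,0,0,0,0,0]]'
```

```text
time_s: 7.85
eef_pos: [501.6, -223.6, 44.7]
ee_rot: [-0.0, 0.681, 0.732, -0.0]
force: [-0.1, -0.2, -2.1]
grip_width: 0.26
grip_force: 69.1
time_s: 8.15
eef_pos: [501.7, -223.7, 43.2]
ee_rot: [-0.0, 0.681, 0.732, -0.0]
force: [-0.3, -0.9, -2.0]
grip_width: 0.255
grip_force: 69.1
```

```bash
for i in 1; do python3 -m jog '[[0,0,0.001,0,0,0,0],[0,0,0.001,0,0,0,0],[0,0,0,0,0,0,0]]'; done
python3 -m jog '[[0,0,0.0005,0,0,0,0],[0,0,0,0,0,0,0]]'
```

```text
time_s: 8.45
eef_pos: [501.7, -223.7, 41.2]
ee_rot: [-0.0, 0.681, 0.732, -0.0]
force: [-0.0, -0.3, -1.5]
grip_width: 0.258
grip_force: 69.1
time_s: 8.65
eef_pos: [501.8, -223.7, 40.8]
ee_rot: [0.0, 0.681, 0.732, 0.0]
force: [0.3, -0.3, -2.2]
grip_width: 0.257
grip_force: 69.1
```

```bash
python3 -m jog '[[0,0,0.0005,0,0,0,0],[0,0,0,0,0,0,0]]'
python3 -m jog '[[0,0,0.0005,0,0,0,0],[0,0,0,0,0,0,0]]'; python3 -c "from rig import sense; s=sense(); print(s['force'],s['wrist_torque'])"
```

```text
time_s: 8.85
eef_pos: [501.9, -223.8, 40.6]
ee_rot: [0.0, 0.681, 0.732, 0.0]
force: [-0.5, 0.7, 2.3]
grip_width: 0.255
grip_force: 69.6
time_s: 9.05
eef_pos: [501.9, -223.8, 40.5]
ee_rot: [0.0, 0.681, 0.732, 0.0]
force: [-2.8, 2.8, 8.3]
grip_width: 0.262
grip_force: 70.3
[-2.77207617  2.76863098  8.31427774] [ 0.31591596  0.40159598 -0.11946068]
```

```bash
python3 -m jog '[[0,-0.0002,0.0005,0,0,0,0],[0,0,0,0,0,0,0]]'; python3 -c "from rig import sense; s=sense(); print(s['force'],s['wrist_torque'],s['eef_pos'])"
python3 -m jog '[[0,-0.0002,0.0005,0,0,0,0],[0,0,0,0,0,0,0],[0,0,0,0,0,0,0]]';  python3 -c "from rig import sense; s=sense(); print(s['force'],s['wrist_torque'],s['eef_pos'],s['ee_rot'])"
```

```text
time_s: 9.25
eef_pos: [501.9, -223.8, 40.5]
ee_rot: [0.001, 0.681, 0.732, 0.0]
force: [-3.5, 3.1, 12.3]
grip_width: 0.257
grip_force: 70.7
[-3.5407867   3.12374512 12.32677887] [ 0.56451293  0.511937   -0.1380276 ] [ 501.90123433 -223.78114445   40.53192222]
time_s: 9.55
eef_pos: [501.9, -223.8, 40.5]
ee_rot: [0.001, 0.681, 0.732, 0.0]
force: [-3.9, 4.1, 16.4]
grip_width: 0.257
grip_force: 71.1
[-3.91221826  4.14289528 16.38837388] [ 0.7334842   0.60673489 -0.13413173] [ 501.87507849 -223.78634447   40.4603389 ] [7.88456703e-04 6.81206504e-01 7.32090841e-01 2.79874797e-04]
```

```bash
python3 -m jog '[[0.0003,-0.0003,0.0005,0,0,0,0],[0,0,0,0,0,0,0],[0,0,0,0,0,0,0],[0,0,0,0,0,0,0]]'; python3 -c "from rig import sense; s=sense(); print(s['force'],s['wrist_torque'],s['eef_pos'])"
python3 -m jog '[[0,-0.0002,0.0002,0,0,0,0],[0,0,0,0,0,0,0],[0,0,0,0,0,0,0],[0,0,0,0,0,0,0]]';  python3 -c "from rig import sense; s=sense(); print(s['force'],s['wrist_torque'],s['eef_pos'],s['ee_rot'])"
python3 - <<'E'
from h import *
im=eyes.capture("wrist"); sc=eyes.capture("scene")
a=cv2.resize(sc[200:330,290:430,::-1],None,fx=3,fy=3,interpolation=2)
o=np.zeros((400,760,3),np.uint8); o[:390,:420]=a; o[:,425:760]=im[:,150:485,::-1]; cv2.imwrite("pics/c5.png",o); cv2.imwrite("pics/w5.png",im[:,:,::-1])
s=sense();c,T=cam("wrist",s);t=tool(s);inv=np.linalg.inv(t);h=cv2.cvtColor(im,cv2.COLOR_RGB2HSV)
cu=cv2.inRange(h,(3,90,40),(18,255,255)); bl=cv2.inRange(h,(104,110,30),(124,255,255))
def ty(p,z): return (inv@np.r_[onz(c,T,p,z),1])[:2].round(2)
for v in (100,120,140,160,180,200,220):
    x=np.flatnonzero(cu[v,270:365])+270; b=np.flatnonzero(bl[v,200:430])+200
    if len(x)and len(b): l=b[b<x[0]]; r=b[b>x[-1]]; print(v,ty(((x[0]+x[-1])/2,v),46.5),ty((b[0]-.5,v),8),ty((b[-1]+.5,v),8),ty((l[-1]+.5,v),48),ty((r[0]-.5,v),48))
E
```

```text
time_s: 9.95
eef_pos: [501.9, -223.8, 40.5]
ee_rot: [0.001, 0.681, 0.732, 0.0]
force: [-4.5, 4.2, 17.7]
grip_width: 0.261
grip_force: 71.4
[-4.5299344   4.21073214 17.70799018] [ 0.63377177  0.57246348 -0.14236891] [ 501.87997469 -223.8243278    40.45147654]
time_s: 10.35
eef_pos: [501.9, -223.8, 40.4]
ee_rot: [0.002, 0.681, 0.732, 0.0]
force: [-3.9, 5.1, 21.0]
grip_width: 0.256
grip_force: 71.4
[-3.88611503  5.11062977 20.95335097] [ 0.82073526  0.51842313 -0.1750133 ] [ 501.85975285 -223.78801265   40.39901915] [1.60458236e-03 6.81184871e-01 7.32109557e-01 4.40084427e-04]
100 [79.22  1.07] [ 78.27 -42.5 ] [78.23 45.45] [79.27 -9.74] [79.26 12.59]
120 [72.35  1.6 ] [ 69.26 -42.85] [69.21 45.33] [ 72.48 -18.11] [72.46 20.97]
140 [65.21  1.42] [ 59.91 -42.73] [59.85 45.2 ] [ 65.43 -23.19] [65.4  26.05]
160 [57.79  1.42] [ 50.2  -42.61] [50.12 45.06] [ 58.11 -23.3 ] [58.07 26.16]
180 [50.09  1.23] [ 40.11 -42.48] [40.01 45.42] [ 50.51 -23.41] [50.45 25.9 ]
200 [42.07  1.42] [ 29.6  -42.85] [29.5  45.29] [ 42.59 -23.14] [42.53 26.  ]
220 [33.73  1.22] [ 18.67 -42.72] [18.55 45.14] [ 34.35 -23.25] [34.28 26.11]
```

View pics/c5.png

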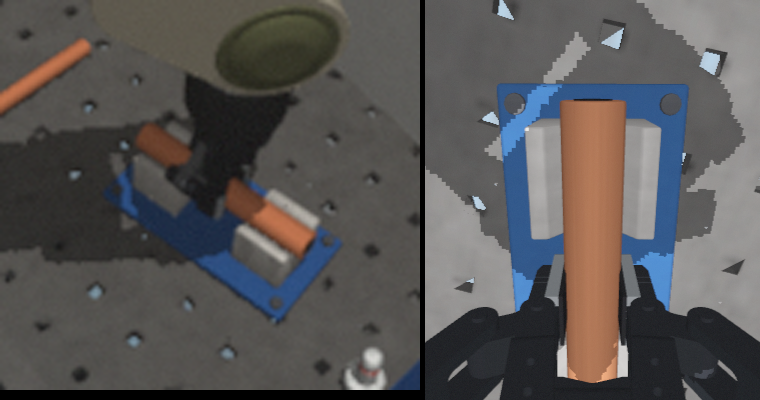

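The sleeve is seated in both Vs: sleeve midline at 1.35, block midline at 1.38, and the load is balanced. I will hold briefly to check the push stays steady, then hand in.

```bash
python3 -m jog '[[0,0,0,0,0,0,0],[0,0,0,0,0,0,0],[0,0,0,0,0,0,0],[0,0,0,0,0,0,0],[0,0,0,0,0,0,0]]' && python3 -c "
from rig import sense,finish_job
s=sense(); print(s['force'],s['wrist_torque'])
if 15<s['force'][2]<30: print(finish_job())"
```

```text
time_s: 10.95
eef_pos: [501.9, -223.8, 40.4]
ee_rot: [0.002, 0.681, 0.732, 0.0]
force: [-2.6, 4.8, 19.6]
grip_width: 0.256
grip_force: 71.4
[-2.58775698  4.79345929 19.5861367 ] [ 0.81948877  0.55651464 -0.11724927]
the job is handed in; nothing more can be done
None
```

The sleeve is seated in both V-blocks, held pressed down with about 20 N, and the job is handed in; no verdict came back.

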